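Shake-check returned transport canisters and clamp the one that is not empty

ROBOT

A 6-joint arm with a two-finger parallel gripper is mounted at the origin on a cart in front of the work surface, level with it; the furniture and walls round the work are solid. World frame = base frame: x ahead of the robot, y to its left, z up, the work surface at z = 0. Lengths are in m, angles in rad, forces in N, time in s.
With the tool pointing down it reaches from about 0.275 to 0.825 m from the base axis. Payload 5.2 kg.
Tool frame: the origin (TCP) lies between the finger pads; the fingertips stand 19 mm ahead of it and the grasp point (between the pads) is the TCP; z points along the fingers, y is the line along which they close (so a half turn about z gives the same grasp; the last joint's range is limited). The gripper opens to 93 mm and grips with 3 to 60 N. Pads are 15 mm wide; open, the fingers measure 128 mm over their backs; the gripper's body (75 mm by 188 mm) begins 65 mm behind the grasp point.
Start: joints at [1.025, 0.259, 1.535, -0, 1.348, -0.203], TCP at [0.185, 0.518, 0.238] pointing down, gripper open.
Joint ranges: [-3.14, 3.14], [-0.91, 2.08], [0.19, 2.58], [-1.22, 4.36], [0.22, 2.71], [-3.12, 3.12]. Speed limits (rad/s): [2.57, 2.57, 3.14, 3.14, 3.14, 3.14].

INTERFACE

Orientations are given as a unit quaternion [x, y, z, w].
In Python, from bench import robot gives the robot as it stands.
- The arm moves only by the shell command python3 -m pendant 'ROWS' [FORCE]. ROWS is a JSON object of lists of equal length, an entry for each row: "linear": the shift along the tool's x, y, z scaled (see below), a list of three; "turn": the turn, a rotation vector about the tool's x, y, z scaled (see below), a list of three; "gripper": the closure, from 0 (fully open) to 1 (shut). A call has 1 to 10 rows; each row is the pose to reach, as a shift and turn from the pose commanded when the call began, along the tool's axes at that moment; what a row does not reach only later rows make up. The controller multiplies each number of a shift by 15 cm and each number of a turn by 90 degrees. A row lasts 1/8 s, in which the tool goes at most 62.5 mm and 10.7 degrees, less where a joint would pass 70% of its speed; a pose out of reach is approached as far as the arm can. A call with a number of a shift or a turn outside -1 to 1 is refused whole. A call with a gripper value outside its range is refused whole. The fingers move at their own pace and stop on an object; FORCE is the grip in N (left out, the last holds). Time passes only in rows, so rows that repeat a pose let the fingers close. It gives the time, the measured TCP pose, the force, the opening and the grip force at its end, in the units of the state.
- robot.state(): the state, without advancing time (a new reading comes with each control period).
- robot.capture(name): name is "scene" or "top"; returns a dict with "frame" (420x560x3 uint8, red, green, blue), "vfov" (degrees; the focal length in pixels is half the picture's height over the tangent of half this angle, whatever the lens; pixels are square), "cx", "cy" (the principal point, pixels), "origin" and "rotation" of the camera in the world. Camera axes: x right, y down, z forward; pixel columns grow to the right and rows downward; lengths in m; the calibration is good to about 2 mm. A picture is of the moment at which its call begins. There is no depth.
- robot.job_done(): hands the job in; it is judged then, once.
The state is a dict: "time_s": time; "joint_positions": joint angles; "joint_vel": joint speeds; "joint_torque": joint torques, N m; "eef_pos": TCP position; "ee_rot": TCP orientation; "ft_force": force on the tool from outside, world axes, zero at the start; "wrist_torque": the same for the moment, N m; "width": finger opening in m; "gripper_force": force on a finger pad.
Only numpy, scipy, OpenCV 4.12 (cv2) and the standard library are available. Lean on these libraries where they do the work, as an engineer would, in place of code of your own. Each camera call takes 0.05 s, during which the arm holds its last target. There are 200 camera calls.

TASK

Three look-alike closed transport canisters have come back to the lab, and one of them still has a specimen bottle inside. Find out by feel which one it is (lift them and shake them: weight and rattle tell), stand that one in the opening clamp and push the clamp's knob in until the jaw holds the canister firmly home in the V-block, and stand the two empty ones in the steel tray. Keep the canisters upright and leave the other things on the bench where they are.

Things in the scene. Friction and masses are not known exactly. Their poses are not given: they have to be found in the camera images.
- canister_1_mid (a point): Centre of closed transport canister 1, 60 mm above its underside, z up its axis. Opaque, off-white, round, 120 mm tall: grey screw lid 60 mm across from 99 to 119 mm up (grasp here; does not turn), body 57 mm across, foot ring 60 mm across and 10 mm high. All three look alike.
- canister_2_mid (a point): Centre of closed transport canister 2, 60 mm above its underside, z up its axis. Opaque, off-white, round, 120 mm tall: grey screw lid 60 mm across from 99 to 119 mm up (grasp here; does not turn), body 57 mm across, foot ring 60 mm across and 10 mm high. All three look alike.
- canister_3_mid (a point): Centre of closed transport canister 3, 60 mm above its underside, z up its axis. Opaque, off-white, round, 120 mm tall: grey screw lid 60 mm across from 99 to 119 mm up (grasp here; does not turn), body 57 mm across, foot ring 60 mm across and 10 mm high. All three look alike.
- canister_1: Transport canister 1, origin at the centre of its underside, z up. Exactly one of the three, not known which, holds a specimen bottle (loose, 4 mm play to each side and 16 mm up and down: it knocks when shaken) and weighs 250 to 360 g in all; the two empty ones, with just a loose 10 g disc, weigh 100 to 160 g.
- canister_2: Transport canister 2, origin at the centre of its underside, z up. Exactly one of the three, not known which, holds a specimen bottle (loose, 4 mm play to each side and 16 mm up and down: it knocks when shaken) and weighs 250 to 360 g in all; the two empty ones, with just a loose 10 g disc, weigh 100 to 160 g.
- canister_3: Transport canister 3, origin at the centre of its underside, z up. Exactly one of the three, not known which, holds a specimen bottle (loose, 4 mm play to each side and 16 mm up and down: it knocks when shaken) and weighs 250 to 360 g in all; the two empty ones, with just a loose 10 g disc, weigh 100 to 160 g.
- clamp_seat (a point): Point on the opening clamp's base plate, 12 mm above the bench, where the axis of a canister stands that is fully home in the V-block. x points from knob to V-block, z up. The V (two upright 45 degree faces, tops 64 mm above the bench) opens to -x. A canister set down up to 10 mm short (to -x) is pushed home by the jaw. Open, the jaw leaves 40 mm free on its -x side.
- clamp_knob (a point): Centre of the back face of the clamp's black push knob: upright disc, 38 mm across, centre 40 mm above the bench, 205 mm from the seat to -x when open, free space behind and above. Push it along the clamp's +x.
- clamp_jaw (a joint): Travel of jaw, rod and knob, m: 0 open, 0.040 the rubber-faced jaw just touches a canister that is home in the V-block, 0.050 end stop. Slides along the clamp's x against about 4 N of friction, no spring, stays where left; jaw top 65 mm above the bench.
- tray: Fixed shallow open steel tray for the empty canisters, 250 mm along its x, 150 mm along its y, floor 3 mm above the bench, rim 19 mm high, walls 3 mm. Origin under its centre, on the bench. Two canisters fit, one behind the other along x.
- cup: Bystander: white-lidded specimen cup, 66 mm diameter, 69 mm tall; origin at the centre of its underside. Leave it.
- dropper_bottle: Bystander: amber dropper bottle, 37 mm diameter, 100 mm tall; origin at the centre of its underside. Leave it.
Things that resemble listed ones, but are neither listed nor needed, are in the scene too. What is shaped like the canister_2 but blue or yellow is not meant.

How it is judged:
At the end, for the whole second after the job is handed in: One canister upright (0.08 rad) on the clamp's base plate, axis within 4 mm of the seat, jaw travel over 37.5 mm; the other two upright (0.08 rad) inside the tray, each bearing on it with 0.5 to 2.0 N, as only an empty one does; all at rest (under 0.02 m/s) (value of joint clamp_jaw above 0.0375 m and ((horizontal distance between canister_1_mid and clamp_seat below 0.004 m and height (world z) of canister_1_mid between 0.067 and 0.077 m and angle between each of canister_1_mid, canister_2_mid, canister_3_mid's own z axis and vertical below 0.08 rad and contact force between tray and canister_2 between 0.5 and 2 N and x of canister_2_mid in the frame of tray between -0.11 and 0.11 m and y of canister_2_mid in the frame of tray between -0.06 and 0.06 m and contact force between tray and canister_3 between 0.5 and 2 N and x of canister_3_mid in the frame of tray between -0.11 and 0.11 m and y of canister_3_mid in the frame of tray between -0.06 and 0.06 m) or (horizontal distance between canister_2_mid and clamp_seat below 0.004 m and height (world z) of canister_2_mid between 0.067 and 0.077 m and angle between each of canister_2_mid, canister_1_mid, canister_3_mid's own z axis and vertical below 0.08 rad and contact force between tray and canister_1 between 0.5 and 2 N and x of canister_1_mid in the frame of tray between -0.11 and 0.11 m and y of canister_1_mid in the frame of tray between -0.06 and 0.06 m and contact force between tray and canister_3 between 0.5 and 2 N and x of canister_3_mid in the frame of tray between -0.11 and 0.11 m and y of canister_3_mid in the frame of tray between -0.06 and 0.06 m) or (horizontal distance between canister_3_mid and clamp_seat below 0.004 m and height (world z) of canister_3_mid between 0.067 and 0.077 m and angle between each of canister_3_mid, canister_1_mid, canister_2_mid's own z axis and vertical below 0.08 rad and contact force between tray and canister_1 between 0.5 and 2 N and x of canister_1_mid in the frame of tray between -0.11 and 0.11 m and y of canister_1_mid in the frame of tray between -0.06 and 0.06 m and contact force between tray and canister_2 between 0.5 and 2 N and x of canister_2_mid in the frame of tray between -0.11 and 0.11 m and y of canister_2_mid in the frame of tray between -0.06 and 0.06 m)) and linear speed of each of canister_1, canister_2, canister_3 below 0.02 m/s); the robot touches nothing.
It fails at once if a canister is tipped by more than 40 degrees (angle between any of canister_1_mid, canister_2_mid, canister_3_mid's own z axis and vertical above 0.7 rad).
It fails at once if the specimen cup is shifted by more than 25 mm (distance of cup from where it was at the start of the episode above 0.025 m).
It fails at once if the dropper bottle is shifted by more than 25 mm (distance of dropper_bottle from where it was at the start of the episode above 0.025 m).
It also fails if it takes over 72 s, if anything falls off the work surface, if the arm or the gripper's body presses on something with over 40 N, if the wrist force passes 120 N, or if a joint passes its speed limit or range.

## Working session

There is one attempt and no reset: what is moved stays moved. The work goes in short steps, Python scripts to look and compute and a shell command to move; the robot and the scene stay as the last step left them, time stands still between calls to the robot, and variables do not carry over. Pictures are saved under pics/ and viewed, at most 10 in all, crops included, and the job is handed in when it is done.

```bash
mkdir -p pics; ls; cat > h.py <<'E'
import numpy as np, cv2
from bench import robot
from scipy.spatial.transform import Rotation as R
def ray(c,u,v):
    h=c["frame"].shape[0]; f=h/2/np.tan(np.radians(c["vfov"])/2)
    d=np.array(c["rotation"])@np.array([(u-c["cx"])/f,(v-c["cy"])/f,1.])
    return np.array(c["origin"]),d
def onz(c,u,v,z):
    o,d=ray(c,u,v); return o+d*(z-o[2])/d[2]
def proj(c,p):
    h=c["frame"].shape[0]; f=h/2/np.tan(np.radians(c["vfov"])/2)
    q=np.array(c["rotation"]).T@(np.array(p)-np.array(c["origin"])); return q[:2]/q[2]*f+[c["cx"],c["cy"]]
def save(c,n,s=1,crop=None):
    im=cv2.cvtColor(c["frame"],cv2.COLOR_RGB2BGR)
    if crop: im=im[crop[1]:crop[3],crop[0]:crop[2]]
    cv2.imwrite("pics/"+n+".png",cv2.resize(im,None,fx=s,fy=s,interpolation=cv2.INTER_CUBIC))
def rel(p,yaw=None):
    "shift in row units from the measured pose to world point p"
    s=robot.state(); r=R.from_quat(s["ee_rot"])
    return np.round(r.inv().apply(np.array(p)-s["eef_pos"])/.15,3)
E
python3 - <<'E'
from h import *
for n in("top","scene"):
    c=robot.capture(n); save(c,n+"0",1.42); print(n,c["vfov"],c["cx"],c["cy"],c["origin"],np.round(c["rotation"],3).tolist())
    np.save(n+"0.npy",c,allow_pickle=True)
s=robot.state(); print(s, R.from_quat(s["ee_rot"]).as_matrix().round(3))
E
```

```text
pics
top 54.92985023240807 271.0511085479507 209.0521508910202 [ 0.48168352 -0.0437304   1.09653291] [-0.704, 0.709, -0.024, 0.028]
scene 42.51442547409884 274.37496614371844 209.35750918075283 [-0.24289918 -0.50551369  1.20844428] [0.813, -0.472, 0.174, -0.292]
{'time_s': 0.1, 'joint_positions': array([ 1.02520154e+00,  2.59310151e-01,  1.53594687e+00,  1.61644242e-05,
        1.34800857e+00, -2.02806893e-01]), 'joint_vel': array([ 0.0013088 ,  0.00095296, -0.00154514, -0.00115913, -0.00015195,
       -0.00047895]), 'joint_torque': array([ 8.52288995e-04, -4.38208723e+01, -2.84642583e+01,  7.18227122e-02,
        3.62051802e-02, -1.08499562e-04]), 'eef_pos': array([0.1846    , 0.5176166 , 0.23689002]), 'ee_rot': array([ 1.70557744e-01,  9.85347328e-01, -7.75705346e-04, -3.13089375e-04]), 'ft_force': array([ 0.24348096, -0.26070054, -0.17622135]), 'wrist_torque': array([-0.01927432, -0.0482922 , -0.00667095]), 'gripper_force': 0.0, 'width': 0.09285716152436972} [[-0.942  0.336 -0.001]
 [ 0.336  0.942 -0.001]
 [ 0.    -0.002 -1.   ]]
```

```bash
sed -i 's/np.array(c\["rotation"\])/R.from_quat(c["rotation"]).as_matrix()/' h.py; grep -n as_matrix h.py
```

```text
6:    d=R.from_quat(c["rotation"]).as_matrix()@np.array([(u-c["cx"])/f,(v-c["cy"])/f,1.])
12:    q=R.from_quat(c["rotation"]).as_matrix().T@(np.array(p)-np.array(c["origin"])); return q[:2]/q[2]*f+[c["cx"],c["cy"]]
```

View pics/top0.png

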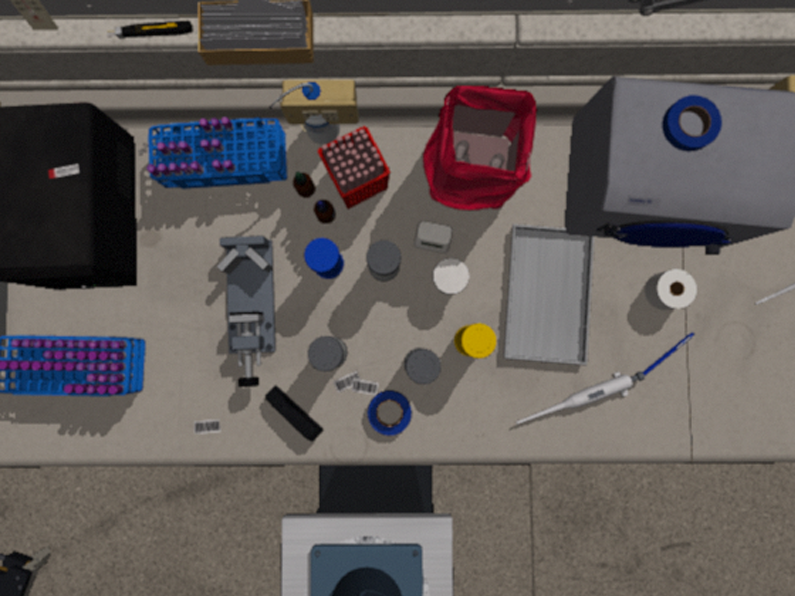

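View pics/scene0.png

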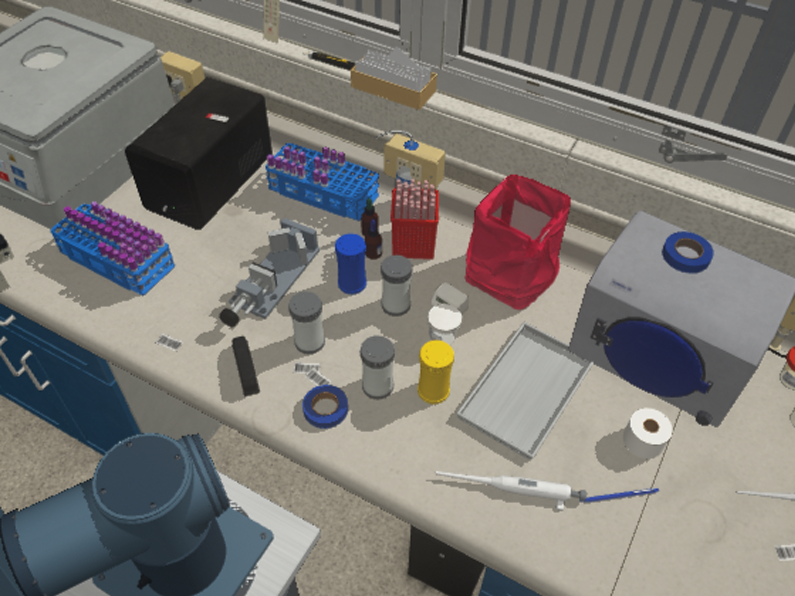

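```bash
python3 - <<'E'
from h import *
for n in("top","scene"):
    c=np.load(n+"0.npy",allow_pickle=True).item(); print(n,[(p,(proj(c,p)*1.42).round().tolist()) for p in([0,0,0],[0,0,.3],[.1846,.5176,.237],[.1,.2,.5],[.4,0,0],[.4,.2,0])])
c=np.load("top0.npy",allow_pickle=True).item()
for nm,u,v,z in[("grey A",384,258,.119),("grey B",326,353,.119),("grey C",423,366,.119),("blue",323,257,.119),("yellow",478,340,.119),("cup",451,276,.069),("drop1",304,183,.1),("drop2",324,210,.1),("tray1",514,228,.019),("tray2",592,231,.019),("tray3",586,364,.019),("tray4",505,358,.019),("knob",249,381,.059),("Vtop",245,241,.064)]:
    print(nm,onz(c,u/1.42,v/1.42,z).round(3))
E
```

```text
top [([0, 0, 0], [366.0, 602.0]), ([0, 0, 0.3], [358.0, 705.0]), ([0.1846, 0.5176, 0.237], [5.0, 546.0]), ([0.1, 0.2, 0.5], [145.0, 728.0]), ([0.4, 0, 0], [365.0, 383.0]), ([0.4, 0.2, 0], [260.0, 384.0])]
scene [([0, 0, 0], [183.0, 558.0]), ([0, 0, 0.3], [137.0, 471.0]), ([0.1846, 0.5176, 0.237], [-14.0, 264.0]), ([0.1, 0.2, 0.5], [29.0, 260.0]), ([0.4, 0, 0], [320.0, 377.0]), ([0.4, 0.2, 0], [234.0, 334.0])]
grey A [ 0.622 -0.038  0.119]
grey B [0.46  0.062 0.119]
grey C [ 0.437 -0.102  0.119]
blue [0.624 0.067 0.119]
yellow [ 0.48  -0.196  0.119]
cup [ 0.595 -0.158  0.069]
drop1 [0.759 0.103 0.1  ]
drop2 [0.71  0.068 0.1  ]
tray1 [ 0.691 -0.284  0.019]
tray2 [ 0.684 -0.432  0.019]
tray3 [ 0.434 -0.412  0.019]
tray4 [ 0.446 -0.262  0.019]
knob [0.409 0.207 0.059]
Vtop [0.663 0.215 0.064]
```

```bash
python3 - <<'E'
from h import *
c=np.load("top0.npy",allow_pickle=True).item(); im=cv2.cvtColor(c["frame"],cv2.COLOR_RGB2BGR)
z=lambda x0,y0,x1,y1,s:cv2.resize(im[y0:y1,x0:x1],None,fx=s,fy=s,interpolation=cv2.INTER_CUBIC)
a=z(145,158,205,278,4.5); b=z(210,160,350,280,3.7); o=np.zeros((540,788,3),np.uint8); o[:,:270]=a; o[:444,270:]=b; cv2.imwrite("pics/crop1.png",o)
g=cv2.cvtColor(im,cv2.COLOR_BGR2GRAY); G=cv2.resize(g,None,fx=4,fy=4,interpolation=cv2.INTER_CUBIC)
for n,u,v in[("A",270,182),("B",229,248),("C",298,258)]:
    x0,y0=u-24,v-24
    k=cv2.HoughCircles(cv2.GaussianBlur(G[y0*4:(y0+48)*4,x0*4:(x0+48)*4],(0,0),2),cv2.HOUGH_GRADIENT,1,200,param1=60,param2=10,minRadius=44,maxRadius=58)
    uu,vv,r=k[0,0]; uu=uu/4+x0-.375; vv=vv/4+y0-.375; print(n,uu,vv,r/4,onz(c,uu,vv,.119).round(4))
E
```

```text
Traceback (most recent call last):
TypeError: 'NoneType' object is not subscriptable
```

View pics/crop1.png

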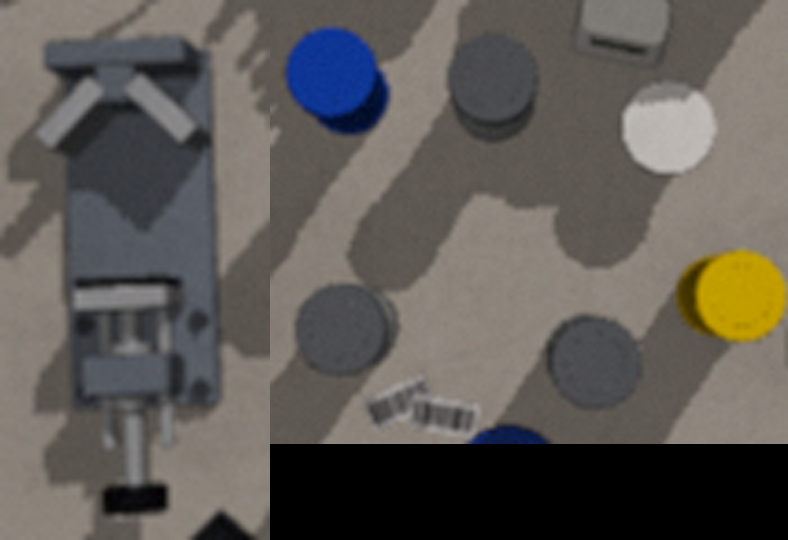

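```bash
python3 - <<'E'
from h import *
c=np.load("top0.npy",allow_pickle=True).item()
L=lambda x,y:((x+.5)/4.5+145-.5,(y+.5)/4.5+158-.5)
Rr=lambda x,y:((x-270+.5)/3.7+210-.5,(y+.5)/3.7+160-.5)
P=lambda f,x,y,z:onz(c,*f(x,y),z)[:2].round(4)
for n,x,y in[("A",493,79),("B",343,329),("C",594,361)]: print(n,P(Rr,x,y,.119))
print("knob side L/R z40",P(L,102,500,.04),P(L,168,498,.04),"back top",P(L,135,513,.059))
for n,x,y,z in[("pl BL",75,402,.012),("pl BR",219,400,.012),("pl L150",66,150,.012),("pl R150",212,150,.012),("pl TR",209,50,.012),("Vl in",47,146,.064),("Vl in2",102,92,.064),("Vr in",184,142,.064),("Vr in2",128,90,.064),("jaw TL",74,288,.065),("jaw TR",172,286,.065)]: print(n,P(L,x,y,z))
# A refined by edge scan: grad along rays
g=cv2.GaussianBlur(cv2.cvtColor(c["frame"],cv2.COLOR_RGB2GRAY),(0,0),.7).astype(float)
s=cv2.imread("pics/scene0.png")
sc=np.load("scene0.npy",allow_pickle=True).item()
for p in([.623,-.038,.119],[.46,.062,.119],[.437,-.102,.119]): print(proj(sc,p)*1.42)
E
```

```text
A [ 0.6233 -0.0365]
B [0.4599 0.0623]
C [ 0.4381 -0.1009]
knob side L/R z40 [0.4071 0.2322] [0.408  0.1941] back top [0.4011 0.2085]
pl BL [0.4631 0.2563]
pl BR [0.4637 0.1706]
pl L150 [0.614  0.2637]
pl R150 [0.6133 0.1759]
pl TR [0.6741 0.1781]
Vl in [0.6101 0.2599]
Vl in2 [0.641  0.2288]
Vr in [0.6118 0.1814]
Vr in2 [0.642  0.2138]
jaw TL [0.5286 0.2431]
jaw TR [0.5293 0.1873]
[396.21245536 265.66264752]
[305.27976233 302.63313599]
[376.21575591 347.54296868]
```

Candidates for "canister" (in top0.png, 795-px view): grey lid A (384,258), grey lid B (326,353) and grey lid C (423,366). Rejected: blue (323,257), yellow (478,340), and the white-lidded cup (451,276). The crop shows three grey round lids with the blue and yellow decoys clearly different. The clamp runs from the knob at crop (135,499) to the V at (115,90).

From these I get A≈(.623,-.037), B≈(.460,.062), C≈(.438,-.101), seat≈(.606,.220), clamp axis ≈ +0.035 rad and tray centre ≈(.564,-.347).

```bash
python3 -m pendant '{"linear":[[-0.5,-0.41,0],[-1,-0.82,0],[-1,-0.82,0],[-1,-0.82,0],[-1,-0.82,0]],"turn":[[0,0,-0.1],[0,0,-0.218],[0,0,-0.218],[0,0,-0.218],[0,0,-0.218]],"gripper":[0,0,0,0,0]}' 20
python3 -m pendant '{"linear":[[-0.2,-0.35,0],[-0.4,-0.7,0],[-0.585,-0.965,0],[-0.585,-0.965,0]],"turn":[[0,0,0],[0,0,0],[0,0,0],[0,0,0]],"gripper":[0,0,0,0]}'
python3 -m pendant '{"linear":[[-0.2,-0.35,0],[-0.4,-0.7,0],[-0.585,-0.965,0],[-0.585,-0.965,0],[-0.585,-0.965,0],[-0.585,-0.965,0]],"turn":[[0,0,0],[0,0,0],[0,0,0],[0,0,0],[0,0,0],[0,0,0]],"gripper":[0,0,0,0,0,0]}'
python3 - <<'E'
from h import *
s=robot.state(); print(R.from_quat(s["ee_rot"]).as_matrix().round(3), rel([.46,.062,.109]), s["joint_positions"].round(2))
E
```

```text
time_s: 0.72
eef_pos: [0.285, 0.3515, 0.2376]
ee_rot: [0.001, 1.0, 0.0, -0.0]
ft_force: [0.1, -0.1, -0.8]
width: 0.093
gripper_force: 0.0
time_s: 1.23
eef_pos: [0.374, 0.2063, 0.2376]
ee_rot: [0.002, 1.0, 0.0, 0.0]
ft_force: [0.1, 0.8, 0.4]
width: 0.0928
gripper_force: 0.0
time_s: 1.98
eef_pos: [0.4594, 0.0642, 0.2376]
ee_rot: [-0.001, 1.0, 0.0, -0.0]
ft_force: [-0.0, 0.3, 0.2]
width: 0.0929
gripper_force: 0.0
[[-1.    -0.002 -0.001]
 [-0.002  1.     0.001]
 [ 0.001  0.001 -1.   ]] [-0.005 -0.015  0.857] [-0.1   0.1   1.73  0.    1.31 -1.68]
```

```bash
python3 -m pendant '{"linear":[[0,0,0.3],[0,0,0.55],[0,0,0.75],[0,0,0.86],[0,0,0.86],[0,0,0.86],[0,0,0.86]],"turn":[[0,0,0],[0,0,0],[0,0,0],[0,0,0],[0,0,0],[0,0,0],[0,0,0]],"gripper":[0,0,0,0,0,0,0]}' 20
python3 -m pendant '{"linear":[[0,0,0],[0,0,0],[0,0,0],[0,0,0],[0,0,0],[0,0,0]],"turn":[[0,0,0],[0,0,0],[0,0,0],[0,0,0],[0,0,0],[0,0,0]],"gripper":[1,1,1,1,1,1]}' 20
```

```text
time_s: 2.85
eef_pos: [0.4608, 0.0625, 0.1097]
ee_rot: [-0.0, 1.0, -0.0, 0.001]
ft_force: [-0.3, 0.7, 0.3]
width: 0.093
gripper_force: 0.0
time_s: 3.6
eef_pos: [0.4602, 0.0622, 0.1087]
ee_rot: [0.0, 1.0, 0.0, 0.0]
ft_force: [-0.3, 1.3, 0.1]
width: 0.0596
gripper_force: 20.0
```

```bash
python3 -m pendant '{"linear":[[0,0,-0.1],[0,0,-0.25],[0,0,-0.4],[0,0,-0.5],[0,0,-0.5],[0,0,-0.5]],"turn":[[0,0,0],[0,0,0],[0,0,0],[0,0,0],[0,0,0],[0,0,0]],"gripper":[1,1,1,1,1,1]}'
for i in 1 2 3 4; do python3 -m pendant '{"linear":[[0,0,0]],"turn":[[0,0,0]],"gripper":[1]}' | grep force; done
for i in 1 2; do python3 -m pendant '{"linear":[[0,0.1,0]],"turn":[[0,0,0]],"gripper":[1]}' | grep ft; python3 -m pendant '{"linear":[[0,-0.1,0]],"turn":[[0,0,0]],"gripper":[1]}' | grep -A1 ft; done
for i in 1 2 3 ; do python3 -m pendant '{"linear":[[0,0,0]],"turn":[[0,0,0]],"gripper":[1]}' | grep ft; done
```

```text
time_s: 4.35
eef_pos: [0.4596, 0.0622, 0.1828]
ee_rot: [0.0, 1.0, 0.0, -0.001]
ft_force: [-0.8, 0.4, -2.2]
width: 0.0598
gripper_force: 20.0
ft_force: [0.0, -0.5, -2.1]
gripper_force: 20.0
ft_force: [-0.1, -0.2, -2.1]
gripper_force: 20.0
ft_force: [0.4, -0.2, -0.7]
gripper_force: 20.0
ft_force: [0.7, 0.8, -0.9]
gripper_force: 20.0
ft_force: [0.8, -0.2, -1.1]
ft_force: [0.6, -0.0, -0.6]
width: 0.0601
ft_force: [0.8, -0.8, -1.9]
ft_force: [-0.5, -0.5, -2.4]
width: 0.0599
ft_force: [-0.2, -0.0, -2.6]
ft_force: [0.8, -0.3, -1.6]
ft_force: [0.4, -0.2, -2.1]
```

```bash
cat > log.py <<'E'
from h import *
s=robot.state(); print(s["ft_force"][2].round(2), s["joint_torque"][1:3].round(2), s["wrist_torque"].round(2), file=open("log.txt","a"))
E
for i in 1 2 3 4 5 6 7 8 9 10 11 12; do python3 -m pendant '{"linear":[[0,0,0]],"turn":[[0,0,0]],"gripper":[1]}' >/dev/null; python3 log.py; done; cat log.txt; awk '{s+=$1}END{print s/NR}' log.txt
python3 - <<'E'
from h import *
print(robot.state()["eef_pos"],robot.state()["time_s"])
E
```

```text
-2.64 [-35.82 -26.7 ] [ 0.04  0.04 -0.  ]
-1.4 [-35.82 -26.7 ] [0.04 0.   0.03]
-2.22 [-35.82 -26.7 ] [ 0.09 -0.02  0.04]
-0.91 [-35.82 -26.7 ] [0.04 0.   0.02]
-1.94 [-35.82 -26.7 ] [-0.03  0.03  0.01]
-1.54 [-35.82 -26.7 ] [-0.01  0.06  0.05]
-1.31 [-35.82 -26.7 ] [-0.03 -0.01 -0.  ]
-1.02 [-35.82 -26.7 ] [ 0.01 -0.    0.01]
-1.26 [-35.82 -26.7 ] [ 0.01 -0.01 -0.  ]
-0.7 [-35.82 -26.7 ] [ 0.04  0.06 -0.04]
-2.0 [-35.82 -26.7 ] [ 0.08 -0.01  0.02]
-1.11 [-35.82 -26.7 ] [ 0.01 -0.01 -0.01]
-1.50417
[0.46015906 0.06220024 0.1836452 ] 7.225
```

```bash
python3 -m pendant '{"linear":[[0,0,-0.2],[0,0,-0.45],[0,0,-0.667],[0,0,-0.667]],"turn":[[0,0,0],[0,0,0],[0,0,0],[0,0,0]],"gripper":[1,1,1,1]}' >/dev/null
python3 -m pendant '{"linear":[[-0.06,-0.15,0],[-0.16,-0.4,0],[-0.26,-0.66,0],[-0.353,-0.92,0]],"turn":[[0,0,0],[0,0,0],[0,0,0],[0,0,0]],"gripper":[1,1,1,1]}' >/dev/null
python3 -m pendant '{"linear":[[-0.09,-0.23,0],[-0.18,-0.46,0],[-0.265,-0.69,0],[-0.353,-0.92,0]],"turn":[[0,0,0],[0,0,0],[0,0,0],[0,0,0]],"gripper":[1,1,1,1]}' >/dev/null
python3 -m pendant '{"linear":[[-0.1,-0.26,0],[-0.2,-0.52,0],[-0.28,-0.74,0],[-0.33,-0.86,0],[-0.353,-0.92,0],[-0.353,-0.92,0],[-0.353,-0.92,0]],"turn":[[0,0,0],[0,0,0],[0,0,0],[0,0,0],[0,0,0],[0,0,0],[0,0,0]],"gripper":[1,1,1,1,1,1,1]}'
python3 - <<'E'
from h import *
print(rel([.619,-.352,.112]))
c=robot.capture("scene"); save(c,"s1",1.42)
E
```

```text
time_s: 9.6
eef_pos: [0.6187, -0.3509, 0.2835]
ee_rot: [-0.0, 1.0, 0.0, -0.0]
ft_force: [-0.5, 0.1, -2.0]
width: 0.0597
gripper_force: 20.0
[-0.002 -0.008  1.143]
```

View pics/s1.png

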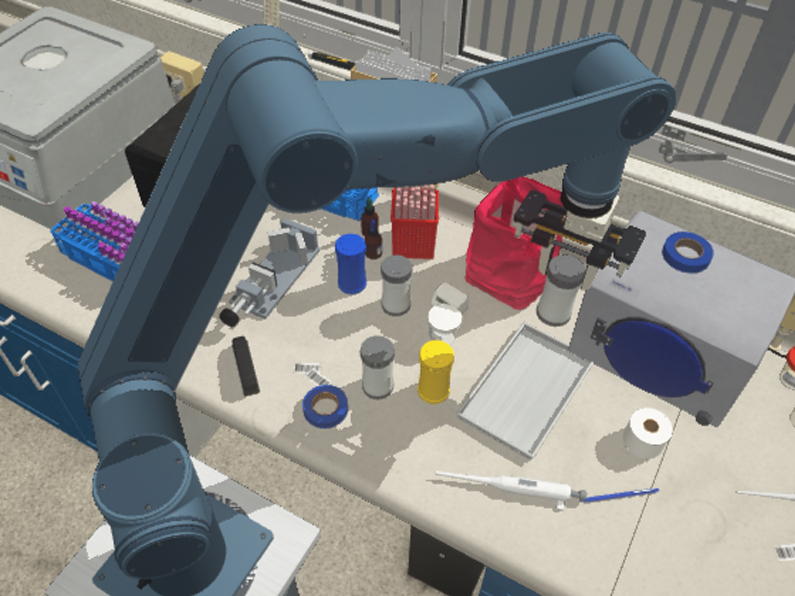

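The picture shows the canister held upright at (565,290) over the far half of the tray. The gripper's right end at (632,245) is near the grey box, so I'll set it down 24 mm closer to the robot.

```bash
python3 -m pendant '{"linear":[[0.06,0,0.1],[0.12,0,0.3],[0.16,0,0.5],[0.16,0,0.7],[0.16,0,0.86],[0.16,0,0.95],[0.16,0,0.95]],"turn":[[0,0,0],[0,0,0],[0,0,0],[0,0,0],[0,0,0],[0,0,0],[0,0,0]],"gripper":[1,1,1,1,1,1,1]}'
python3 -m pendant '{"linear":[[0,0,0.07],[0,0,0.13],[0,0,0.17],[0,0,0.193],[0,0,0.193],[0,0,0.193]],"turn":[[0,0,0],[0,0,0],[0,0,0],[0,0,0],[0,0,0],[0,0,0]],"gripper":[1,1,1,1,1,1]}'
python3 -m pendant '{"linear":[[0,0,0],[0,0,0],[0,0,0],[0,0,0],[0,0,-0.2],[0,0,-0.5],[0,0,-0.8],[0,0,-1],[0,0,-1]],"turn":[[0,0,0],[0,0,0],[0,0,0],[0,0,0],[0,0,0],[0,0,0],[0,0,0],[0,0,0],[0,0,0]],"gripper":[0,0,0,0,0,0,0,0,0]}'
python3 - <<'E'
from h import *
print(rel([.438,-.101,.109]), robot.state()["eef_pos"])
E
```

```text
time_s: 10.52
eef_pos: [0.5945, -0.3511, 0.1406]
ee_rot: [-0.0, 1.0, 0.001, -0.001]
ft_force: [0.0, 0.4, -0.7]
width: 0.0596
gripper_force: 20.0
time_s: 11.28
eef_pos: [0.595, -0.352, 0.1125]
ee_rot: [0.0, 1.0, -0.0, 0.0]
ft_force: [1.2, 0.1, -1.8]
width: 0.0598
gripper_force: 20.0
time_s: 12.4
eef_pos: [0.596, -0.3527, 0.2657]
ee_rot: [0.0, 1.0, -0.002, 0.002]
ft_force: [0.2, 0.5, -0.0]
width: 0.0926
gripper_force: 0.0
[1.059 1.682 1.033] [ 0.59595336 -0.35272906  0.2657452 ]
```

```bash
python3 -m pendant '{"linear":[[0.13,0.21,0],[0.32,0.51,0],[0.5235,0.8365,0],[0.5235,0.8365,0]],"turn":[[0,0,0],[0,0,0],[0,0,0],[0,0,0]],"gripper":[0,0,0,0]}' >/dev/null
python3 -m pendant '{"linear":[[0.2,0.32,0],[0.4,0.64,0],[0.5235,0.8365,0.1],[0.5235,0.8365,0.1],[0.5235,0.8365,0.1]],"turn":[[0,0,0],[0,0,0],[0,0,0],[0,0,0],[0,0,0]],"gripper":[0,0,0,0,0]}'
python3 -m pendant '{"linear":[[0,0,0.2],[0,0,0.45],[0,0,0.7],[0,0,0.85],[0,0,0.923],[0,0,0.923],[0,0,0.923]],"turn":[[0,0,0],[0,0,0],[0,0,0],[0,0,0],[0,0,0],[0,0,0],[0,0,0]],"gripper":[0,0,0,0,0,0,0]}' 20
python3 -m pendant '{"linear":[[0,0,0],[0,0,0],[0,0,0],[0,0,0],[0,0,0],[0,0,0]],"turn":[[0,0,0],[0,0,0],[0,0,0],[0,0,0],[0,0,0],[0,0,0]],"gripper":[1,1,1,1,1,1]}' 20
python3 -m pendant '{"linear":[[0,0,-0.1],[0,0,-0.25],[0,0,-0.4],[0,0,-0.5],[0,0,-0.5],[0,0,-0.5]],"turn":[[0,0,0],[0,0,0],[0,0,0],[0,0,0],[0,0,0],[0,0,0]],"gripper":[1,1,1,1,1,1]}'
rm log.txt
for i in 1 2 3 4 5 6 7 8 9 10 11 12; do python3 -m pendant '{"linear":[[0,0,0]],"turn":[[0,0,0]],"gripper":[1]}' >/dev/null; python3 log.py; done; tail -2 log.txt; awk '{s+=$1}END{print s/NR}' log.txt
```

```text
time_s: 13.52
eef_pos: [0.4387, -0.1017, 0.2471]
ee_rot: [0.0, 1.0, -0.0, 0.0]
ft_force: [0.3, -0.7, 0.2]
width: 0.093
gripper_force: 0.0
time_s: 14.4
eef_pos: [0.4388, -0.1016, 0.1096]
ee_rot: [0.0, 1.0, -0.0, 0.001]
ft_force: [-0.2, -0.1, -0.1]
width: 0.093
gripper_force: 0.0
time_s: 15.15
eef_pos: [0.438, -0.1009, 0.109]
ee_rot: [0.0, 1.0, -0.0, 0.0]
ft_force: [-0.7, 0.7, 1.8]
width: 0.0594
gripper_force: 20.0
time_s: 15.9
eef_pos: [0.4374, -0.1006, 0.183]
ee_rot: [0.0, 1.0, 0.0, -0.001]
ft_force: [-0.6, 0.3, -0.7]
width: 0.0599
gripper_force: 20.0
-0.4 [-33.94 -26.47] [ 0.05 -0.04  0.05]
-0.51 [-33.94 -26.47] [-0.01  0.03  0.  ]
-1.07917
```

```bash
python3 -m pendant '{"linear":[[0,0,-0.2],[0,0,-0.45],[0,0,-0.667],[0,0,-0.667]],"turn":[[0,0,0],[0,0,0],[0,0,0],[0,0,0]],"gripper":[1,1,1,1]}' >/dev/null
python3 -m pendant '{"linear":[[-0.03,-0.12,0],[-0.09,-0.35,0],[-0.16,-0.58,0],[-0.225,-0.805,0]],"turn":[[0,0,0],[0,0,0],[0,0,0],[0,0,0]],"gripper":[1,1,1,1]}' >/dev/null
python3 -m pendant '{"linear":[[-0.06,-0.22,0],[-0.12,-0.44,0],[-0.18,-0.64,0.03],[-0.21,-0.76,0.1],[-0.225,-0.805,0.16],[-0.225,-0.805,0.193],[-0.225,-0.805,0.193]],"turn":[[0,0,0],[0,0,0],[0,0,0],[0,0,0],[0,0,0],[0,0,0],[0,0,0]],"gripper":[1,1,1,1,1,1,1]}'
python3 -m pendant '{"linear":[[0,0,0.15],[0,0,0.35],[0,0,0.55],[0,0,0.7],[0,0,0.82],[0,0,0.9],[0,0,0.947],[0,0,0.947],[0,0,0.947]],"turn":[[0,0,0],[0,0,0],[0,0,0],[0,0,0],[0,0,0],[0,0,0],[0,0,0],[0,0,0],[0,0,0]],"gripper":[1,1,1,1,1,1,1,1,1]}'
python3 -m pendant '{"linear":[[0,0,0],[0,0,0],[0,0,0],[0,0,0],[0,0,-0.2],[0,0,-0.5],[0,0,-0.8],[0,0,-1],[0,0,-1]],"turn":[[0,0,0],[0,0,0],[0,0,0],[0,0,0],[0,0,0],[0,0,0],[0,0,0],[0,0,0],[0,0,0]],"gripper":[0,0,0,0,0,0,0,0,0]}'
python3 - <<'E'
from h import *
print(rel([.6235,-.037,.109]))
E
```

```text
time_s: 19.27
eef_pos: [0.5051, -0.3412, 0.2544]
ee_rot: [-0.0, 1.0, 0.001, -0.0]
ft_force: [-0.1, -0.8, -1.4]
width: 0.0598
gripper_force: 20.0
time_s: 20.4
eef_pos: [0.5057, -0.3427, 0.1137]
ee_rot: [0.0, 1.0, -0.0, 0.0]
ft_force: [-0.1, -0.2, -0.7]
width: 0.0594
gripper_force: 20.0
time_s: 21.52
eef_pos: [0.5064, -0.3433, 0.2658]
ee_rot: [0.0, 1.0, -0.002, 0.002]
ft_force: [0.2, -0.4, 0.0]
width: 0.0927
gripper_force: 0.0
[-0.776  2.047  1.04 ]
```

```bash
python3 -m pendant '{"linear":[[-0.07,0.18,0],[-0.17,0.43,0],[-0.262,0.68,0]],"turn":[[0,0,0],[0,0,0],[0,0,0]],"gripper":[0,0,0]}' >/dev/null
python3 -m pendant '{"linear":[[-0.1,0.26,0],[-0.2,0.52,0],[-0.262,0.68,0]],"turn":[[0,0,0],[0,0,0],[0,0,0]],"gripper":[0,0,0]}' >/dev/null
python3 -m pendant '{"linear":[[-0.1,0.26,0],[-0.2,0.52,0],[-0.262,0.68,0.1],[-0.262,0.68,0.1],[-0.262,0.68,0.1],[-0.262,0.68,0.1]],"turn":[[0,0,0],[0,0,0],[0,0,0],[0,0,0],[0,0,0],[0,0,0]],"gripper":[0.15,0.15,0.15,0.15,0.15,0.15]}'
python3 - <<'E'
from h import *
print(rel([.6233,-.0365,.109]))
c=robot.capture("scene"); save(c,"s2",3,(240,150,420,320))
E
```

```text
time_s: 23.02
eef_pos: [0.6232, -0.0377, 0.248]
ee_rot: [0.001, 1.0, -0.0, 0.0]
ft_force: [0.6, 0.7, -0.9]
width: 0.0791
gripper_force: 0.0
[-0.001  0.008  0.927]
```

View pics/s2.png

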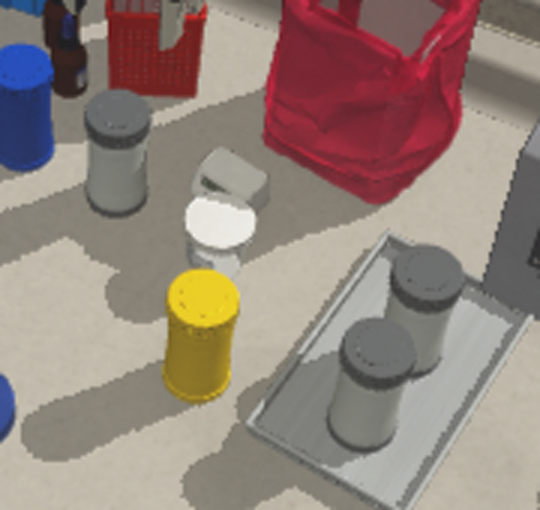

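The crop shows both light canisters standing upright inside the tray at (425,310) and (372,385). The cup, the yellow decoy and A (118,150) are undisturbed. Next I grasp A and weigh it.

```bash
python3 -m pendant '{"linear":[[0,0.005,0.2],[0,0.005,0.45],[0,0.005,0.7],[0,0.005,0.85],[0,0.005,0.927],[0,0.005,0.927],[0,0.005,0.927]],"turn":[[0,0,0],[0,0,0],[0,0,0],[0,0,0],[0,0,0],[0,0,0],[0,0,0]],"gripper":[0.15,0.15,0.15,0.15,0.15,0.15,0.15]}'
python3 -m pendant '{"linear":[[0,0,0],[0,0,0],[0,0,0],[0,0,0],[0,0,0],[0,0,0]],"turn":[[0,0,0],[0,0,0],[0,0,0],[0,0,0],[0,0,0],[0,0,0]],"gripper":[1,1,1,1,1,1]}' 30
python3 -m pendant '{"linear":[[0,0,-0.1],[0,0,-0.25],[0,0,-0.4],[0,0,-0.5],[0,0,-0.5],[0,0,-0.5]],"turn":[[0,0,0],[0,0,0],[0,0,0],[0,0,0],[0,0,0],[0,0,0]],"gripper":[1,1,1,1,1,1]}'
rm log.txt
for i in 1 2 3 4 5 6 7 8 9 10; do python3 -m pendant '{"linear":[[0,0,0]],"turn":[[0,0,0]],"gripper":[1]}' >/dev/null; python3 log.py; done; tail -2 log.txt; awk '{s+=$1}END{print s/NR}' log.txt
for i in 1 2; do python3 -m pendant '{"linear":[[0,0.1,0]],"turn":[[0,0,0]],"gripper":[1]}' | grep ft; python3 -m pendant '{"linear":[[0,-0.1,0]],"turn":[[0,0,0]],"gripper":[1]}' | grep  ft; done
```

```text
time_s: 23.95
eef_pos: [0.6242, -0.0361, 0.1102]
ee_rot: [0.0, 1.0, -0.0, 0.001]
ft_force: [-0.1, 0.6, 0.0]
width: 0.0788
gripper_force: 0.0
time_s: 24.7
eef_pos: [0.6237, -0.0357, 0.1094]
ee_rot: [0.0, 1.0, -0.0, 0.0]
ft_force: [-1.1, 0.3, 5.9]
width: 0.0594
gripper_force: 30.0
time_s: 25.45
eef_pos: [0.6227, -0.0355, 0.1828]
ee_rot: [0.0, 1.0, 0.0, -0.001]
ft_force: [-0.1, -0.3, -3.6]
width: 0.0595
gripper_force: 30.0
-2.37 [-54.33 -28.85] [ 0.02  0.   -0.01]
-2.37 [-54.33 -28.85] [ 0.05 -0.03  0.05]
-2.794
ft_force: [-0.3, 0.8, -2.8]
ft_force: [0.1, -0.2, -1.4]
ft_force: [-0.1, 1.5, -2.6]
ft_force: [-0.1, -1.2, -3.4]
```

A weighs about 2.8 N, against about 1.6 N for B and 1.1 N for C. A is the full one, so it goes to the clamp.

```bash
python3 -m pendant '{"linear":[[0,0.1,-0.2],[0,0.1,-0.45],[0,0.1,-0.667],[0,0.1,-0.667]],"turn":[[0,0,0],[0,0,0],[0,0,0],[0,0,0]],"gripper":[1,1,1,1]}' >/dev/null
python3 -m pendant '{"linear":[[0.01,0.12,0],[0.03,0.35,0],[0.05,0.6,0],[0.073,0.85,0]],"turn":[[0,0,0],[0,0,0],[0,0,0],[0,0,0]],"gripper":[1,1,1,1]}' >/dev/null
python3 -m pendant '{"linear":[[0.02,0.24,0],[0.04,0.48,0],[0.06,0.68,0.03],[0.073,0.8,0.08],[0.073,0.85,0.12],[0.073,0.85,0.15],[0.073,0.85,0.15],[0.073,0.85,0.15]],"turn":[[0,0,0],[0,0,0],[0,0,0],[0,0,0],[0,0,0],[0,0,0],[0,0,0],[0,0,0]],"gripper":[1,1,1,1,1,1,1,1]}'
python3 - <<'E'
from h import *
print(rel([.601,.2195,.122]))
c=robot.capture("scene"); save(c,"s3",3,(140,60,360,260))
E
```

```text
time_s: 29.2
eef_pos: [0.6019, 0.2334, 0.2616]
ee_rot: [0.001, 1.0, -0.0, 0.0]
ft_force: [0.4, 0.3, -2.6]
width: 0.0595
gripper_force: 30.0
[ 0.007 -0.092  0.931]
```

View pics/s3.png

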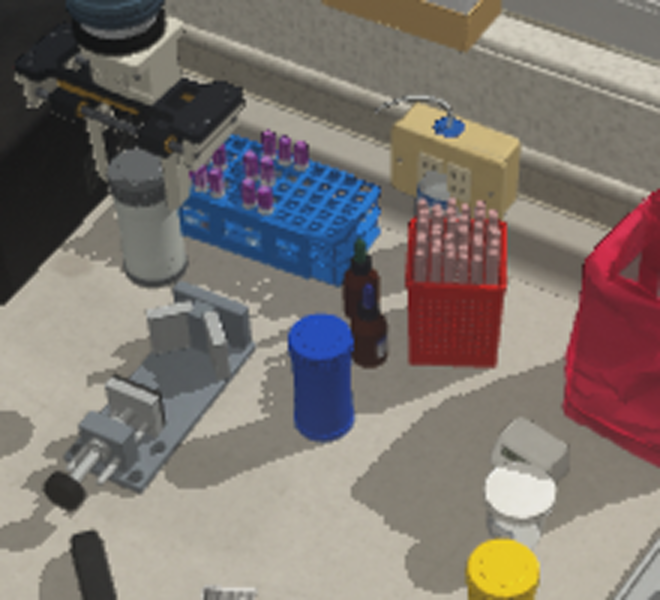

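The picture shows the canister upright at (150,220) above and beyond the V (190,330), and the clamp jaw open. I'll correct y by −14 mm and lower it.

```bash
python3 -m pendant '{"linear":[[0,-0.05,0],[0.007,-0.092,0.1],[0.007,-0.092,0.25],[0.007,-0.092,0.4],[0.007,-0.092,0.55],[0.007,-0.092,0.6],[0.007,-0.092,0.6],[0.007,-0.092,0.6]],"turn":[[0,0,0],[0,0,0],[0,0,0],[0,0,0],[0,0,0],[0,0,0],[0,0,0],[0,0,0]],"gripper":[1,1,1,1,1,1,1,1]}'
python3 -m pendant '{"linear":[[0,0,0.08],[0,0,0.16],[0,0,0.24],[0,0,0.29],[0,0,0.33],[0,0,0.33],[0,0,0.33]],"turn":[[0,0,0],[0,0,0],[0,0,0],[0,0,0],[0,0,0],[0,0,0],[0,0,0]],"gripper":[1,1,1,1,1,1,1]}'
```

```text
time_s: 30.25
eef_pos: [0.6011, 0.2205, 0.1723]
ee_rot: [0.0, 1.0, 0.0, 0.001]
ft_force: [0.5, 0.2, -2.7]
width: 0.059
gripper_force: 30.0
time_s: 31.12
eef_pos: [0.6007, 0.2206, 0.122]
ee_rot: [0.0, 1.0, 0.0, 0.0]
ft_force: [0.9, -0.6, -3.5]
width: 0.0596
gripper_force: 30.0
```

```bash
python3 -m pendant '{"linear":[[0,0,0.007],[0,0,0.007]],"turn":[[0,0,0],[0,0,0]],"gripper":[1,1]}'
python3 -m pendant '{"linear":[[0,0,0],[0,0,0],[0,0,0],[0,0,0],[0,0,-0.2],[0,0,-0.5],[0,0,-0.8],[0,0,-1],[0,0,-1]],"turn":[[0,0,0],[0,0,0],[0,0,0],[0,0,0],[0,0,0],[0,0,0],[0,0,0],[0,0,0],[0,0,0]],"gripper":[0,0,0,0,0,0,0,0,0]}'
python3 - <<'E'
from h import *
print(rel([.375,.2145,.27]), rel([.375,.2145,.040]))
c=robot.capture("scene"); save(c,"s4",3,(140,110,300,290))
E
```

```text
time_s: 31.38
eef_pos: [0.6007, 0.2206, 0.1211]
ee_rot: [0.0, 1.0, 0.0, 0.0]
ft_force: [-0.3, -0.1, -1.7]
width: 0.0595
gripper_force: 30.0
time_s: 32.5
eef_pos: [0.6018, 0.2208, 0.2739]
ee_rot: [0.0, 1.0, 0.001, 0.003]
ft_force: [-0.5, -0.4, -1.2]
width: 0.0928
gripper_force: 0.0
[ 1.512 -0.043  0.017] [ 1.522 -0.044  1.55 ]
```

View pics/s4.png

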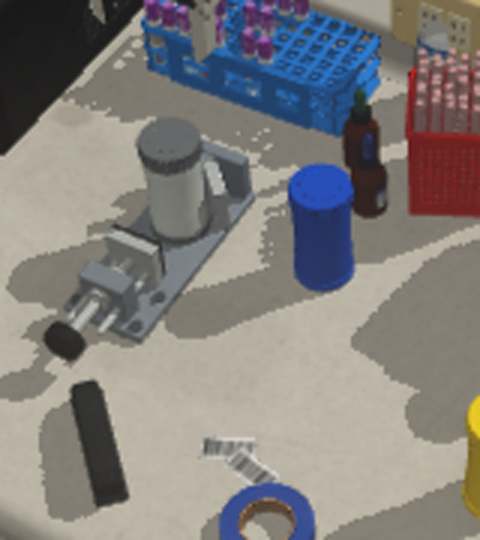

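The picture shows the canister upright between the open jaw and the V at (175,190), with the knob at (65,340). The black block at (95,440) lies close beside the approach lane, so I'll come down behind the knob at y≈0.220 with the fingers closed.

```bash
python3 -m pendant '{"linear":[[0.2,0,0],[0.5,0,0],[0.753,0,0],[0.753,0,0]],"turn":[[0,0,0],[0,0,0],[0,0,0],[0,0,0]],"gripper":[1,1,1,1]}' 40 >/dev/null
python3 -m pendant '{"linear":[[0.25,0,0],[0.5,0,0],[0.753,0,0],[0.753,0,0],[0.753,0,0],[0.753,0,0]],"turn":[[0,0,0],[0,0,0],[0,0,0],[0,0,0],[0,0,0],[0,0,0]],"gripper":[1,1,1,1,1,1]}'
python3 -m pendant '{"linear":[[0,0,0.25],[0,0,0.5],[0,0,0.77],[0,0,0.77]],"turn":[[0,0,0],[0,0,0],[0,0,0],[0,0,0]],"gripper":[1,1,1,1]}' >/dev/null
python3 -m pendant '{"linear":[[0,0,0.2],[0,0,0.45],[0,0,0.65],[0,0,0.77],[0,0,0.77],[0,0,0.77],[0,0,0.77]],"turn":[[0,0,0],[0,0,0],[0,0,0],[0,0,0],[0,0,0],[0,0,0],[0,0,0]],"gripper":[1,1,1,1,1,1,1]}'
python3 -m pendant '{"linear":[[-0.03,0,0],[-0.07,0,0],[-0.11,0,0],[-0.15,0,0],[-0.19,0,0],[-0.22,0,0]],"turn":[[0,0,0],[0,0,0],[0,0,0],[0,0,0],[0,0,0],[0,0,0]],"gripper":[1,1,1,1,1,1]}'
```

```text
time_s: 33.8
eef_pos: [0.3758, 0.2205, 0.2704]
ee_rot: [0.001, 1.0, -0.0, -0.0]
ft_force: [-0.2, -0.8, 0.9]
width: 0.0009
gripper_force: 0.0
time_s: 35.17
eef_pos: [0.3758, 0.2209, 0.041]
ee_rot: [0.0, 1.0, 0.0, 0.001]
ft_force: [0.4, -0.4, -0.1]
width: 0.0008
gripper_force: 0.0
time_s: 35.92
eef_pos: [0.4069, 0.2209, 0.0395]
ee_rot: [0.0, 1.0, 0.0, -0.001]
ft_force: [-5.2, 2.2, 2.5]
width: 0.0003
gripper_force: 2.3
```

```bash
python3 -m pendant '{"linear":[[-0.03,0,0],[-0.06,0,0],[-0.09,0.003,0],[-0.11,0.003,0],[-0.11,0.003,0]],"turn":[[0,0,0],[0,0,0],[0,0,0],[0,0,0],[0,0,0]],"gripper":[1,1,1,1,1]}' | grep -E "eef_pos|ft"
for i in 1 2 3 4 5 6; do python3 -m pendant '{"linear":[[-0.012,0,0],[-0.012,0,0]],"turn":[[0,0,0],[0,0,0]],"gripper":[1,1]}' | grep -E "eef_pos|ft"; done
```

```text
eef_pos: [0.424, 0.2212, 0.0395]
ft_force: [-3.2, 1.0, -1.5]
eef_pos: [0.4253, 0.2211, 0.0395]
ft_force: [-4.2, 3.3, -0.8]
eef_pos: [0.4267, 0.2212, 0.0395]
ft_force: [-5.1, 3.9, -0.2]
eef_pos: [0.4283, 0.2213, 0.0395]
ft_force: [-4.8, 4.7, 0.3]
eef_pos: [0.4286, 0.2213, 0.0394]
ft_force: [-9.3, 5.0, 5.2]
eef_pos: [0.4288, 0.2213, 0.0394]
ft_force: [-13.4, 4.9, 10.1]
eef_pos: [0.4289, 0.2212, 0.0393]
ft_force: [-19.1, 5.2, 14.1]
```

```bash
python3 -m pendant '{"linear":[[0.05,0,0],[0.15,0,0],[0.28,0,0],[0.28,0,0]],"turn":[[0,0,0],[0,0,0],[0,0,0],[0,0,0]],"gripper":[1,1,1,1]}' >/dev/null
python3 -m pendant '{"linear":[[0,0,-0.2],[0,0,-0.5],[0,0,-0.8],[0,0,-1],[0,0,-1]],"turn":[[0,0,0],[0,0,0],[0,0,0],[0,0,0],[0,0,0]],"gripper":[1,1,1,1,1]}' >/dev/null
python3 -m pendant '{"linear":[[0.1,0.2,0],[0.2,0.6,0],[0.2,1,0],[0.2,1,0],[0.2,1,0]],"turn":[[0,0,0],[0,0,0],[0,0,0],[0,0,0],[0,0,0]],"gripper":[1,1,1,1,1]}'
python3 - <<'E'
from h import *
a=robot.capture("top"); b=robot.capture("scene")
im=lambda c,x0,y0,x1,y1,s:cv2.resize(cv2.cvtColor(c["frame"],cv2.COLOR_RGB2BGR)[y0:y1,x0:x1],None,fx=s,fy=s,interpolation=cv2.INTER_CUBIC)
o=np.zeros((540,790,3),np.uint8); o[:,:270]=im(a,145,158,205,278,4.5); o[:540,270:]=im(b,140,110,270,245,4)
cv2.imwrite("pics/c2.png",o); np.save("top1.npy",a,allow_pickle=True)
E
```

```text
time_s: 39.8
eef_pos: [0.3625, 0.3704, 0.1884]
ee_rot: [-0.0, 1.0, -0.001, -0.001]
ft_force: [-0.7, -0.9, -0.1]
width: 0.0002
gripper_force: 0.0
```

View pics/c2.png

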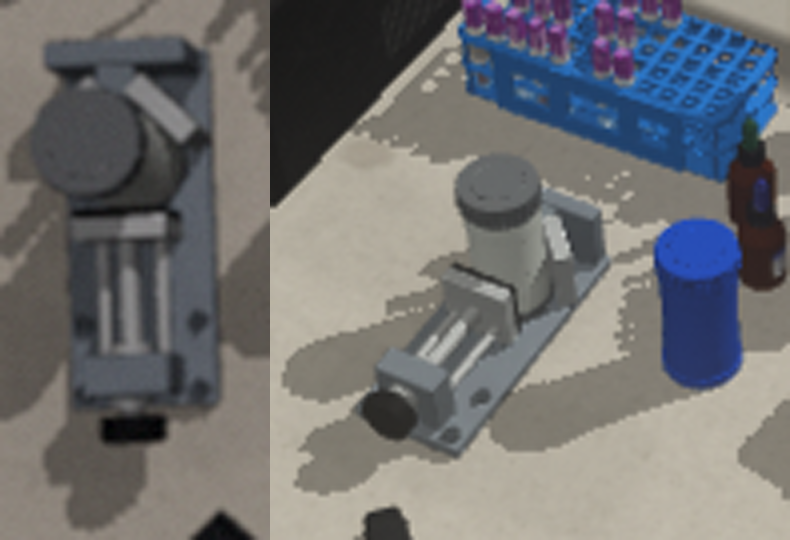

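The left crop (top view) shows the lid centre at (86,138), the jaw against the canister and the knob's back edge at y≈442, where it was 513. The right crop shows the canister upright in the V. I'll turn these into distances.

```bash
python3 - <<'E'
from h import *
c=np.load("top1.npy",allow_pickle=True).item()
L=lambda x,y:((x+.5)/4.5+145-.5,(y+.5)/4.5+158-.5)
P=lambda x,y,z:onz(c,*L(x,y),z)[:2].round(4)
print("lid",P(86,138,.131),"knob back",P(134,442,.059),"jaw TL/TR",P(73,216,.065),P(171,213,.065))
a=np.load("top0.npy",allow_pickle=True).item()["frame"].astype(float); b=c["frame"].astype(float)
for f in(a,b):
    p=f[245:278,170:180].mean((1,2)); d=np.diff(p); i=13+np.argmax(d[13:]) if f is a else np.argmax(d[:18]); print(p.round().tolist())
E
```

```text
lid [0.6059 0.2194] knob back [0.441  0.2095] jaw TL/TR [0.5697 0.2442] [0.5709 0.1883]
[68.0, 62.0, 76.0, 80.0, 76.0, 85.0, 94.0, 95.0, 94.0, 95.0, 98.0, 102.0, 105.0, 104.0, 104.0, 105.0, 104.0, 105.0, 105.0, 105.0, 79.0, 29.0, 11.0, 10.0, 11.0, 10.0, 27.0, 83.0, 112.0, 105.0, 104.0, 104.0, 104.0]
[69.0, 63.0, 79.0, 82.0, 68.0, 40.0, 14.0, 11.0, 11.0, 9.0, 17.0, 56.0, 91.0, 97.0, 97.0, 96.0, 96.0, 97.0, 96.0, 98.0, 99.0, 102.0, 106.0, 108.0, 109.0, 113.0, 119.0, 125.0, 131.0, 132.0, 134.0, 133.0, 134.0]
```

Jaw travel is about 40–41 mm and the lid axis is at (.606,.219), on the seat estimate. The gripper is clear of everything, so I'm handing in.

```bash
python3 -c "
from bench import robot
print(robot.job_done())"
```

```text
the job is handed in; nothing more can be done
None
```

The job is handed in, though no verdict came back: the heavy canister (about 2.8 N) stands home in the clamp with the jaw pushed about 40 mm, and the two light ones (about 1.1 and 1.6 N) stand upright in the tray.

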